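# Try the lid of a steel lever bin

### The job

Check the lid of the larger of the two steel lever bins: press its front paddle down until the lid is right up, keep it up for about two seconds, then let the paddle come up slowly under your fingers so that the lid settles shut without dropping or slamming. Work only the paddle, without touching the lid, and leave the smaller bin shut and the mug, carton and bowl where they stand.

Things in the scene. Friction and masses are not known exactly. Their poses are not given: they have to be found in the camera images.
- large_bin: The larger bin: a steel box 170 mm deep, 200 mm wide, 160 mm high, fixed on a wooden plinth 6 to 33 mm high, with a flat lid hinged on its rear top edge. Origin: centre of its underside; own +z up, own -x out of its front. A U-shaped lever, hinged on the side walls 20 mm in front of the bin's centre and 90 mm up, carries a black paddle in front; push rods from it raise the lid.
- large_paddle (a point): Centre of the top face of its paddle, the point to press: a plate 45 mm front to back, 80 mm wide, 10 mm thick, 97 mm in front of the front wall. 124 mm above the bin's underside with the lid shut, 65 mm with it fully open; it moves within 4 mm of a vertical line. Pressing takes 5 to 9 N at first, 1 to 3 N fully down; let go, it rises by itself under the lid's weight.
- large_lever (a joint): Angle of the larger bin's lever: 0 with the lid shut (paddle up, its top sloping 0.18 rad, front edge higher), growing as the paddle is pressed, 0.36 rad at its stop.
- large_lid (a joint): Angle of the larger bin's lid, driven by the lever: 0 shut, about 1.21 rad with the lever at its stop (3.36 times the lever's angle throughout). The lid has no damper: let go, it falls shut with a bang.
- large_lid_front (a point): Middle of the front edge of the larger bin's lid, on its top face, 170 mm from the lid's hinge; 165 mm above the bin's underside when shut.
- small_bin: The smaller bin, of the same make: 122 mm deep, 144 mm wide, 115 mm high, fixed on a like plinth, with its own lever, paddle (45 x 58 mm) and lid. Origin and axes as for the larger bin. Not to be worked.
- small_lid (a joint): Angle of the smaller bin's lid: 0 shut, growing as it opens.
- mug: Loose steel mug, 72 mm across and 80 mm high, with a handle; the origin is the centre of its underside.
- carton: Loose upright cardboard carton, 70 x 60 mm and 110 mm high; the origin is the centre of its underside.
- bowl: Loose steel bowl, 110 mm across and 45 mm high; the origin is the centre of its underside.

How it is judged:
On the way, in this order (a step that is already met when the one before it is completed fails the run):
1. the larger bin's lid is right up (over 1.08 rad) and kept there for 1.5 s (value of joint large_lid above 1.08 rad), for 1.5 s.
2. the larger bin's lid is shut again (value of joint large_lid below 0.04 rad), for 0.3 s.
At the end, for the whole second after the job is handed in: The larger bin's lid is shut (under 0.04 rad) with its lever back up (under 0.02 rad), the smaller bin's lid is shut (under 0.04 rad), and the mug, carton and bowl are within 20 mm of where they stood (value of joint each of large_lid, small_lid below 0.04 rad and value of joint large_lever below 0.02 rad and distance of each of mug, carton, bowl from where it was at the start of the episode below 0.02 m); the robot touches nothing.
It fails at once if the larger bin's lid drops or slams (closes faster than 2 rad/s) (velocity of joint large_lid below -2 rad/s).
It fails at once if the robot touches the larger bin's lid (contact force between any of the fingers, the arm and large_lid above 1 N).
It fails at once if the smaller bin's lid is opened (value of joint small_lid above 0.15 rad).
It fails at once if the mug, carton or bowl is shifted or lifted (distance of any of mug, carton, bowl from where it was at the start of the episode above 0.03 m).
It also fails if it takes over 42 s, if anything falls off the work surface, if the arm or the gripper's body presses on something with over 40 N, if the wrist force passes 120 N, or if a joint passes its speed limit or range.

### The arm

A 6-joint arm with a two-finger parallel gripper is mounted at the origin on the work surface. World frame = base frame: x ahead of the robot, y to its left, z up, the work surface at z = 0. Lengths are in m, angles in rad, forces in N, time in s.
With the tool pointing down it reaches from about 0.375 to 0.9 m from the base axis. Payload 3.1 kg.
Tool frame: the origin (TCP) lies midway between the tips of the shut fingers; the grasp point (between the pads) lies 19 mm behind it; z points along the fingers, y is the direction in which the jaws open and shut (so a half turn about z gives the same grasp; the last joint's range is limited). The gripper opens to 85 mm and grips with 20 to 120 N. Pads are 22 mm wide; open, the fingers measure 114 mm over their backs; the gripper's body (76 mm by 85 mm) begins 54 mm behind the grasp point. The pads swing forward as they close: fully open they stand 13 mm farther back than shut.
Start: joints at [1.165, 0.527, 1.433, -0, 1.181, -0.178], TCP at [0.14, 0.609, 0.231] pointing down, gripper open.
Joint ranges: [-3.08, 3.08], [-0.75, 2.2], [0.22, 2.44], [-1.43, 4.57], [0, 2.65], [-2.85, 2.85]. Speed limits (rad/s): [2.79, 2.79, 3.14, 3.14, 3.14, 3.14].

### API

Orientations are given as a unit quaternion [x, y, z, w].
In Python, from station import manip gives the robot as it stands. The module is installed in compiled form; this text tells all that it offers.
- The arm moves only by the tool drive_tool, never from a script. Its argument "deltas" is one flat list of numbers, 4 for each row, row after row: the shift along the tool's x, y, z in cm, then the turn about the tool's z in degrees. A call has 1 to 12 rows; each row is the pose to reach, as a shift and turn from the pose measured when the call began, along the tool's axes at that moment; what a row does not reach only later rows make up. A row lasts 1/10 s, in which the tool goes at most 50 mm and 8.59 degrees, less where a joint would pass 70% of its speed; a pose out of reach is approached as far as the arm can. A call with a gripper value outside its range is refused whole. "hand" is the finger opening in cm, from 0 to 8.54, set as the call begins (left out, the last holds). The fingers move at their own pace and stop on an object; "squeeze" is the grip in N (left out, the last holds). Time passes only in rows, so rows that repeat a pose let the fingers close. It gives the time, the measured TCP pose, the force and the opening at its end, in the units of the state.
- manip.sense(): the state, without advancing time (a new reading comes with each control period).
- manip.snapshot(name): name is "side" or "top" or "wrist"; returns a dict with "frame" (420x560x3 uint8, red, green, blue), "depth" (420x560 float32, m along the optical axis (not along the pixel's ray), 0 where there is no reading), "fx", "fy", "cx", "cy" (pixels), "k1" (the pictures are not rectified: a ray, as slopes to the right and down, at radius r is drawn at 1 + k1 r^2 times it, then the intrinsics apply), "R" (3x3) and "t" (3): a world point X has camera coordinates R X + t. Camera axes: x right, y down, z forward; pixel columns grow to the right and rows downward; lengths in m; the calibration is good to about 2 mm. A picture is of the moment at which its call begins.
- manip.sign_off(): hands the job in, once; it reports no verdict.
The state is a dict: "t": time; "q": joint angles; "qd": joint speeds; "tau": joint torques, N m; "tcp_pos": TCP position; "tool_rot": TCP orientation; "force": force on the tool from outside, world axes, zero at the start; "ft_torque": the same for the moment, N m; "finger_gap": opening from 0.0 (shut) to 1.0 (fully open).
Only numpy, scipy, OpenCV 4.12 (cv2) and the standard library are available. Lean on these libraries where they do the work, as an engineer would, in place of code of your own. Each camera call takes 0.05 s, during which the arm holds its last target.

## Working session

There is one attempt and no reset: what is moved stays moved. The work goes in short steps, Python scripts to look and compute and a tool call to move; the robot and the scene stay as the last step left them, time stands still between calls to the robot, and variables do not carry over. Pictures are saved under pics/ and viewed, and the job is handed in when it is done.

Besides the shell and the picture viewer there is one more tool, called after ">>>" by a JSON object that holds its "op" and its "data". drive_tool: Moves the arm, as the interface text tells. Its arguments: {"type":"object","properties":{"deltas":{"type":"array"},"hand":{"type":"number"},"squeeze":{"type":"number"}},"required":["deltas"]}

```bash
mkdir -p pics; cat > h.py <<'E'
from station import manip
import numpy as np, cv2, pickle
def snap(n,f):
    s=manip.snapshot(n); cv2.imwrite(f'pics/{f}.png',s['frame'][:,:,::-1]); pickle.dump(s,open(f'{f}.pkl','wb')); return s
def pts(s):
    h,w=s['depth'].shape; u,v=np.meshgrid(np.arange(w),np.arange(h))
    K=np.array([[s['fx'],0,s['cx']],[0,s['fy'],s['cy']],[0,0,1.]])
    p=cv2.undistortPoints(np.stack([u,v],-1).reshape(-1,1,2).astype(float),K,np.array([s['k1'],0,0,0.])).reshape(h,w,2)
    d=s['depth'][...,None]; X=np.concatenate([p*d,d],-1)
    return (X-np.asarray(s['t']))@np.asarray(s['R'])
E
python3 - <<'E'
from h import *
for n in ('top','side'): s=snap(n,n+'0'); print(n,s['k1'],s['fx'])
print(manip.sense())
E
```

```text
top -0.0015960023875595563 506.1112814030321
side -0.04512051532056082 431.3820663868364
{'t': 0.1, 'q': array([ 1.16550571e+00,  5.28355705e-01,  1.43377138e+00, -8.95601419e-07,
        1.18142623e+00, -1.78487355e-01]), 'qd': array([-0.00054397, -0.00274918, -0.00348091, -0.00126998,  0.00200421,
       -0.00091575]), 'tau': array([ 5.28782778e-05, -4.43303812e+01, -1.78586483e+01, -1.86304237e-04,
        3.92316244e-03,  1.06184612e-05]), 'tcp_pos': array([0.14024407, 0.60839706, 0.23044313]), 'tool_rot': array([ 1.13158506e-01,  9.93576465e-01, -9.38982564e-04, -2.81704764e-04]), 'force': array([0.30092576, 0.29778058, 0.11852219]), 'ft_torque': array([ 0.03797678, -0.01849668,  0.03099785]), 'finger_gap': 1.000909919225275}
```

View pics/top0.png

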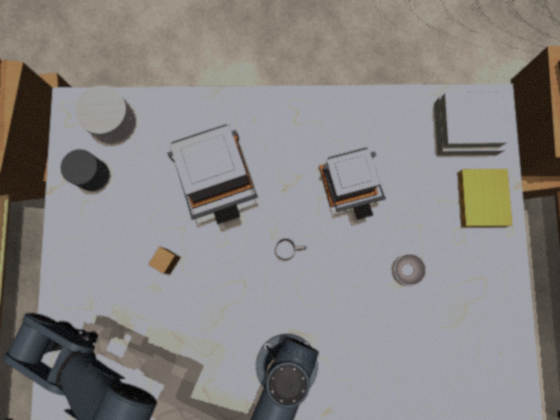

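View pics/side0.png

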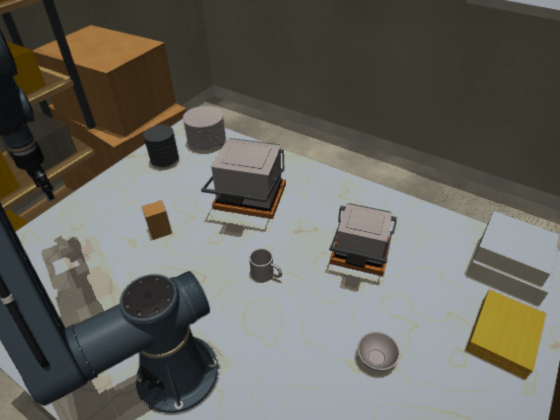

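The top view shows the large bin at about (212,170) with its paddle at (228,214). The small bin is at (352,180), the mug at (286,249), the carton at (163,260) and the bowl at (408,270).

```bash
python3 - <<'E'
from h import *
s=pickle.load(open('top0.pkl','rb'));P=pts(s)
f=s['frame'][:,:,::-1]
cv2.imwrite('pics/c.png',cv2.resize(f[110:240,150:270],None,fx=4.5,fy=4.5,interpolation=cv2.INTER_NEAREST))
g=s['frame'].max(2).astype(int)
# lid top: plane fit region by height
for v,u in [(160,210),(214,228),(209,190),(187,225),(249,286),(260,163),(270,408),(210,363),(173,352),(300,300)]:
    print(u,v,P[v,u].round(3),s['frame'][v,u])
m=np.zeros(g.shape,bool);m[203:226,212:242]=1
m&=(g<45)
Q=P[m];print(m.sum(),Q.mean(0),Q.min(0),Q.max(0))
z=P[...,2];
for lo,hi in((.08,.2),(.1,.2)):
  k=m&(z>lo)&(z<hi); q=P[k];print(k.sum(),q.mean(0) if k.sum() else 0); 
  if k.sum(): print(cv2.minAreaRect(q[:,:2].astype(np.float32)*1000), np.linalg.lstsq(np.c_[q[:,:2],np.ones(len(q))],q[:,2],rcond=None)[0])
zm=np.zeros(g.shape,bool);zm[110:215,150:270]=1
k=zm&(z>.172)&(z<.22);q=P[k];print('lid',k.sum(),q.mean(0),np.median(q[:,2]),cv2.minAreaRect(q[:,:2].astype(np.float32)*1000))
E
```

```text
210 160 [0.663 0.239 0.193] [161 161 168]
228 214 [0.494 0.184 0.151] [35 33 34]
190 209 [0.534 0.334 0.005] [90 90 94]
225 187 [0.592 0.2   0.102] [42 37 34]
286 249 [ 0.389 -0.003  0.006] [161 162 168]
163 260 [0.35 0.4  0.11] [156 117  78]
408 270 [ 0.312 -0.423  0.013] [162 162 169]
363 210 [ 0.508 -0.259  0.114] [34 30 27]
352 173 [ 0.625 -0.221  0.153] [161 161 168]
300 300 [ 0.214 -0.049  0.003] [160 160 165]
276 [0.49221907 0.18783703 0.16738935] [0.26373989 0.01312313 0.13880213] [0.5245226  0.22767179 1.77205635]
273 [0.49472983 0.18975696 0.14975564]
((494.9329528808594, 190.41641235351562), (42.54820251464844, 73.68708801269531), 18.62611198425293) [-0.18093632 -0.08457565  0.25531906]
273 [0.49472983 0.18975696 0.14975564]
((494.9329528808594, 190.41641235351562), (42.54820251464844, 73.68708801269531), 18.62611198425293) [-0.18093632 -0.08457565  0.25531906]
lid 3527 [0.66700981 0.25046933 0.19207942] 0.19214615032385973 ((669.87451171875, 251.6792755126953), (183.60740661621094, 235.6453399658203), 18.496801376342773)
```

View pics/c.png

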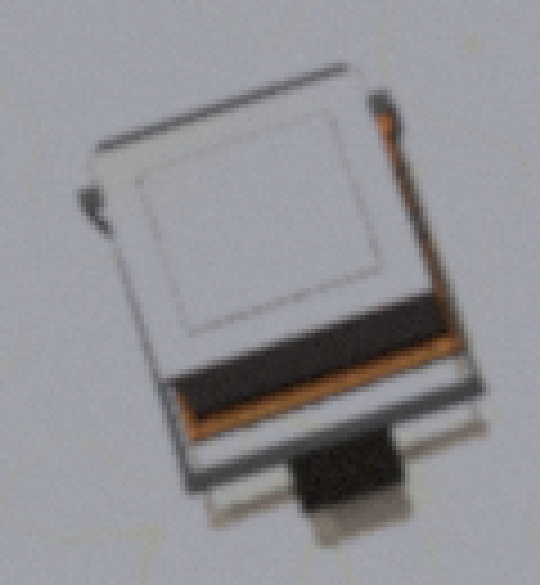

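The paddle centre is at about (0.495, 0.190, 0.150), and its front axis points along (-0.948, -0.317). The bin's underside is at z≈0.026, so the paddle should end near z≈0.091. I'll move above it with the fingers shut.

>>> {"op": "drive_tool", "data": {"deltas": [-3,-2.2,0,-2.5,-7,-5.2,0,-5.5,-11,-8.2,0,-8.5,-15,-11.2,0,-11,-19,-14.2,0,-14,-23,-17.2,0,-17,-27,-20.1,0,-20,-31,-23.1,0,-23,-35,-26.1,0,-26,-39,-29.1,1,-28.5,-42,-31.3,2,-31.5,-44,-32.8,2.5,-31.5], "hand": 0, "squeeze": 40}}

```text
t: 1.3
tcp_pos: [0.4966, 0.1872, 0.2049]
tool_rot: [-0.16, 0.987, -0.001, -0.001]
force: [0.1, 0.3, 0.5]
finger_gap: 0.0
```

>>> {"op": "drive_tool", "data": {"deltas": [0,0,0,0,0,0,0,0]}}

```text
t: 1.5
tcp_pos: [0.4963, 0.1867, 0.2043]
tool_rot: [-0.159, 0.987, -0.001, -0.002]
force: [-0.1, 0.2, 0.1]
finger_gap: 0.002
```

```bash
python3 - <<'E'
from h import *
from scipy.spatial.transform import Rotation as R
s=manip.sense();M=R.from_quat(s['tool_rot']).as_matrix();print(s['t'],s['tcp_pos'],M.round(3),s['force'],s['finger_gap'],s['q'])
t=np.array([.495,.190,.150]);print('tool shift cm',M.T@(t-s['tcp_pos'])*100)
a=snap('side','side1');snap('wrist','w1');snap('top','top1')
E
```

```text
1.5 [0.49628974 0.18673064 0.20434446] [[-0.949 -0.314 -0.003]
 [-0.314  0.949 -0.002]
 [ 0.004 -0.001 -1.   ]] [-0.10161257  0.17212502  0.05012221] 0.0020820290521403276 [ 0.14996759  0.43811073  1.6959606  -0.00204399  1.01119889 -1.73905922]
tool shift cm [-1.45752293e-03  3.56808332e-01  5.43409737e+00]
```

View pics/side1.png

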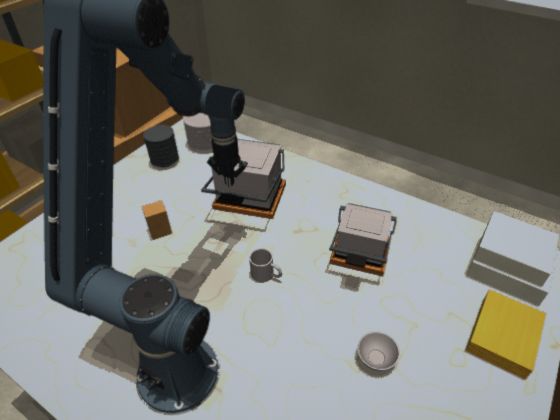

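View pics/w1.png

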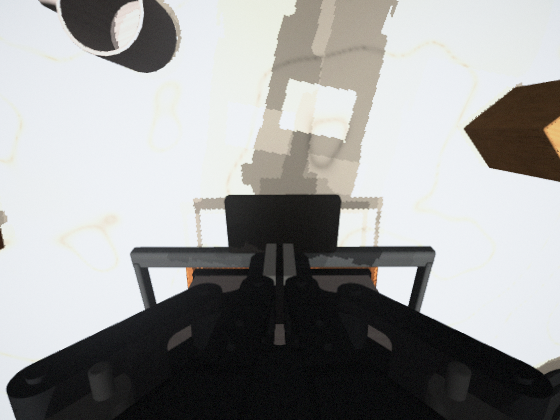

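The side view shows the shut fingers above the paddle at about (228,170), clear of the lid. The wrist view shows the paddle at (283,222), so I'll check its centre there.

```bash
python3 - <<'E'
from h import *
s=pickle.load(open('w1.pkl','rb'));P=pts(s)
for X in ([.495,.19,.15],[.4963,.1867,.15],[.4963,.1867,.2043]):
    c=np.array(s['R'])@X+s['t'];x=c[:2]/c[2];x=x*(1+s['k1']*(x@x));print(x*[s['fx'],s['fy']]+[s['cx'],s['cy']])
k=np.zeros(P.shape[:2],bool);k[190:245,225:345]=1;k&=(P[...,2]>.13)&(P[...,2]<.17)&(s['frame'].max(2)<45)
q=P[k];print(k.sum(),q.mean(0),cv2.minAreaRect(q[:,:2].astype(np.float32)*1000))
for r in (198,205,215,225,235,243): print(r,P[r,235].round(3),P[r,330].round(3))
E
```

```text
[283.18035423 225.25731167]
[278.0905741  225.51808988]
[277.70704794 258.6445699 ]
5368 [0.49126449 0.18908719 0.14963527] ((492.6589660644531, 188.43128967285156), (37.31250762939453, 78.1111068725586), 18.321102142333984)
198 [0.487 0.153 0.151] [0.466 0.214 0.151]
205 [0.491 0.154 0.151] [0.471 0.215 0.153]
215 [0.498 0.156 0.15 ] [0.478 0.218 0.151]
225 [0.505 0.158 0.151] [0.485 0.221 0.15 ]
235 [0.514 0.16  0.147] [0.492 0.224 0.149]
243 [0.52  0.162 0.146] [0.498 0.227 0.146]
```

Both views agree to within 2 mm, so I'll descend to contact.

>>> {"op": "drive_tool", "data": {"deltas": [0,0.3,1,0,0,0.3,2,0,0,0.3,3,0,0,0.3,4,0,0,0.3,4.6,0,0,0.3,5,0,0,0.3,5.3,0,0,0.3,5.6,0,0,0.3,5.9,0,0,0.3,5.9,0]}}

```text
t: 2.65
tcp_pos: [0.4941, 0.1907, 0.1467]
tool_rot: [-0.161, 0.987, -0.001, -0.002]
force: [-2.4, -1.4, 7.4]
finger_gap: 0.0
```

>>> {"op": "drive_tool", "data": {"deltas": [0,0,0.5,0,0,0,1,0,0,0,1.5,0,0,0,2,0,0,0,2.5,0,0,0,3,0,0,0,3.5,0,0,0,4,0,0,0,4.4,0,0,0,4.8,0,0,0,5.1,0,0,0,5.3,0]}}

```text
t: 3.85
tcp_pos: [0.494, 0.1906, 0.0934]
tool_rot: [-0.161, 0.987, -0.001, -0.002]
force: [-2.0, -0.8, 2.2]
finger_gap: 0.003
```

>>> {"op": "drive_tool", "data": {"deltas": [0,0,0.1,0,0,0,0.2,0,0,0,0.2,0]}}

```text
t: 4.15
tcp_pos: [0.4944, 0.1907, 0.0913]
tool_rot: [-0.161, 0.987, -0.001, -0.001]
force: [-1.3, 0.1, 2.9]
finger_gap: -0.0
```

```bash
python3 - <<'E'
from h import *
snap('side','side2');s=manip.sense();print(s['t'],s['tcp_pos'],s['force'])
E
```

```text
4.2 [0.4943586  0.19069121 0.09136974] [-0.82841058 -0.49216294  1.06853069]
```

View pics/side2.png

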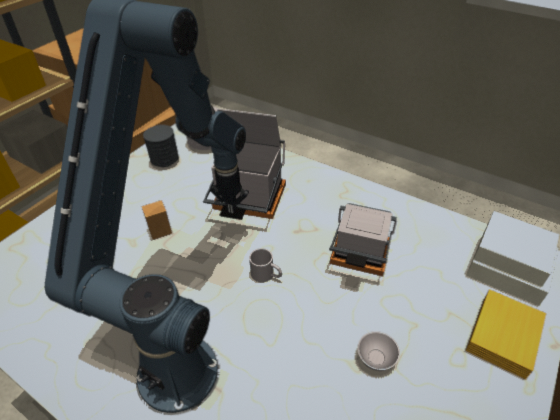

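The lid stands up at about (250,130), behind and clear of the hand. The small bin is shut at (364,220). I'll hold here for over 2 s.

>>> {"op": "drive_tool", "data": {"deltas": [0,0,0,0,0,0,0,0,0,0,0,0,0,0,0,0,0,0,0,0,0,0,0,0,0,0,0,0,0,0,0,0,0,0,0,0,0,0,0,0,0,0,0,0,0,0,0,0]}}

```text
t: 5.4
tcp_pos: [0.4946, 0.1907, 0.0914]
tool_rot: [-0.161, 0.987, -0.001, -0.001]
force: [-0.7, 0.0, 2.4]
finger_gap: 0.001
```

>>> {"op": "drive_tool", "data": {"deltas": [0,0,0,0,0,0,0,0,0,0,0,0,0,0,0,0,0,0,0,0,0,0,0,0,0,0,0,0,0,0,0,0,0,0,0,0,0,0,0,0]}}

```text
t: 6.4
tcp_pos: [0.4946, 0.1907, 0.0914]
tool_rot: [-0.161, 0.987, -0.001, -0.001]
force: [-0.4, -0.5, 1.4]
finger_gap: -0.003
```

```bash
python3 - <<'E'
from h import *
s=snap('top','top2');P=pts(s)
k=(np.arange(560)[None]>140)&(np.arange(560)[None]<270)&(P[...,2]>.23)&(P[...,2]<.37)&(P[...,0]>.66)&(P[...,0]<.85)
q=P[k];print(k.sum(),q.mean(0),q.max(0));u=q[:,:2]@[.948,.317]
print('lid plane slope deg',np.degrees(np.arctan2(*np.polyfit(u,q[:,2],1)[:1],1)), q[:,2].max())
print(manip.sense()['tcp_pos'],manip.sense()['force'])
E
```

```text
259 [0.70273837 0.25978156 0.32452547] [0.75959293 0.35896267 0.35379456]
lid plane slope deg -65.44411333047483 0.35379455680920213
[0.49456564 0.19072635 0.09144228] [-0.30279823 -0.3628468   1.97249771]
```

The lid is at about 1.14–1.26 rad and has been held for over 2 s. Now I'll let the paddle up slowly.

>>> {"op": "drive_tool", "data": {"deltas": [0,0,-0.1,0,0,0,-0.25,0,0,0,-0.45,0,0,0,-0.65,0,0,0,-0.85,0,0,0,-1.05,0,0,0,-1.25,0,0,0,-1.45,0,0,0,-1.65,0,0,0,-1.85,0,0,0,-2.05,0,0,0,-2.25,0]}}

```text
t: 7.65
tcp_pos: [0.4945, 0.1908, 0.1142]
tool_rot: [-0.161, 0.987, -0.001, -0.001]
force: [-3.8, -1.9, 6.0]
finger_gap: 0.003
```

>>> {"op": "drive_tool", "data": {"deltas": [0,0,-0.2,0,0,0,-0.4,0,0,0,-0.6,0,0,0,-0.8,0,0,0,-1,0,0,0,-1.2,0,0,0,-1.4,0,0,0,-1.6,0,0,0,-1.8,0,0,0,-2,0,0,0,-2.2,0,0,0,-2.4,0]}}

```text
t: 8.85
tcp_pos: [0.4962, 0.1913, 0.1392]
tool_rot: [-0.16, 0.987, -0.001, 0.001]
force: [-1.9, 0.2, 6.5]
finger_gap: -0.001
```

Still in contact at about 6.5 N, with about 1 cm left.

>>> {"op": "drive_tool", "data": {"deltas": [0,0,-0.15,0,0,0,-0.3,0,0,0,-0.45,0,0,0,-0.6,0,0,0,-0.75,0,0,0,-0.85,0,0,0,-0.95,0,0,0,-1.05,0,0,0,-1.15,0,0,0,-1.25,0,0,0,-1.35,0,0,0,-1.5,0]}}

```text
t: 10.05
tcp_pos: [0.4962, 0.1914, 0.1541]
tool_rot: [-0.16, 0.987, -0.001, 0.001]
force: [0.0, 0.4, -0.3]
finger_gap: 0.002
```

>>> {"op": "drive_tool", "data": {"deltas": [0,0,-0.5,0,0,0,-1.5,0,0,0,-3,0,0,0,-4.5,0,0,0,-6,0,0,0,-6,0,0,0,-6,0,0,0,-6,0,0,0,-6,0]}}

```text
t: 10.95
tcp_pos: [0.4956, 0.1913, 0.2133]
tool_rot: [-0.16, 0.987, -0.001, -0.0]
force: [0.1, -0.4, 0.3]
finger_gap: -0.002
```

```bash
python3 - <<'E'
from h import *
st=manip.sense();print(st['t'],st['tcp_pos'],st['force'])
s=snap('top','top3');snap('side','side3');P=pts(s);P0=pts(pickle.load(open('top0.pkl','rb')))
k=np.zeros(P.shape[:2],bool);k[110:215,150:270]=1;k&=(P[...,2]>.172)&(P[...,2]<.22);print('lid z',np.median(P[k][:,2]),k.sum(),P[k][:,2].max())
w=pts(snap('wrist','w3'))
for n,(v,u) in dict(carton=(260,163),bowl=(270,408),smalllid=(173,352)).items(): print(n,P0[v,u].round(3),P[v,u].round(3))
sw=pickle.load(open('w3.pkl','rb'));c=np.array(sw['R'])@[.49,.189,.15]+sw['t'];x=c[:2]/c[2]
print(x*[sw['fx'],sw['fy']]+[sw['cx'],sw['cy']])
k=(abs(w[...,0]-.49)<.04)&(abs(w[...,1]-.189)<.05)&(w[...,2]>.08)&(w[...,2]<.17)&(sw['frame'].max(2)<45);q=w[k];print(k.sum(),q.mean(0),np.linalg.lstsq(np.c_[q[:,:2]@[-.948,-.317],np.ones(len(q))],q[:,2],rcond=None)[0])
E
```

```text
10.95 [0.49556656 0.19127506 0.21329442] [ 0.11251622 -0.40226949  0.32703796]
lid z 0.19234695664076948 3127 0.20688953777292224
carton [0.35 0.4  0.11] [0.35 0.4  0.11]
bowl [ 0.312 -0.423  0.013] [ 0.312 -0.423  0.012]
smalllid [ 0.625 -0.221  0.153] [ 0.626 -0.222  0.146]
[278.89342618 212.85055595]
5867 [0.49456118 0.19095783 0.14900109] [0.1564415  0.23181772]
```

View pics/side3.png

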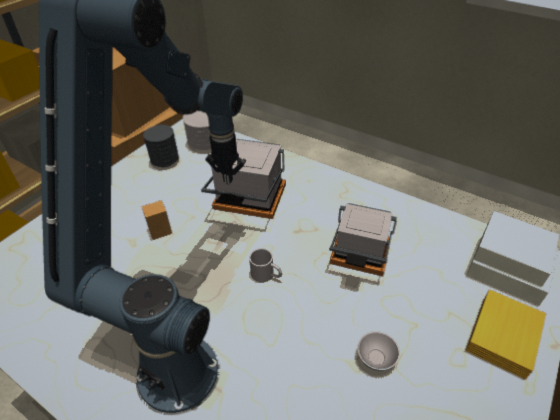

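The side view shows the large lid shut at (250,155) and the small lid shut at (368,220). The mug (261,265), carton (157,220) and bowl (378,352) haven't moved, and the hand is clear of everything. I'll hand the job in.

```bash
python3 -c "
from station import manip
print(manip.sign_off())"
```

```text
the job is handed in; nothing more can be done
None
```

I pressed the larger bin's paddle fully down with shut fingers, held it for over 2 s, then let it up at about 20 mm/s. The fingers lifted off once the lid had shut, and I handed the job in at about t = 11 s. No verdict was reported.

- **Lid open:** two rough depth-image estimates gave about 1.14 and 1.26 rad, both above the 1.08 needed. The paddle's height also put the lever close to its stop.
- **Lid shut:** its top face was back at z = 0.192 m, the same as at the start. The fingers still read about 6.5 N a centimetre before the top, so the lid came down under control; I didn't measure its speed directly.
- **Paddle back up:** its top measured z = 0.149 m against 0.150 m before. Its slope read 0.16 against the nominal 0.18, which I put down to depth noise. Taken literally, that would be right at the 0.02 rad lever limit.
- **Other objects:** the carton and bowl measured unmoved to within about 1 mm. I judged the mug only by eye, and it looked unmoved. The smaller lid looks shut; one depth pixel on it read 7 mm lower than before, which I took to be noise.
- **Contact at the end:** the hand was about 60 mm above the paddle with about 0.5 N on the wrist, the same as its free-air noise.

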